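# Load the spice caddy and close its notched slide

## Robot

A 7-joint arm with a two-finger parallel gripper is mounted at the origin on a cart in front of the work surface, level with it; the furniture and walls round the work are solid. World frame = base frame: x ahead of the robot, y to its left, z up, the work surface at z = 0. Lengths are in mm, angles in rad, forces in N, time in s.
With the tool pointing down it reaches from about 425 to 950 mm from the base axis. Payload 4.7 kg.
Tool frame: the origin (TCP) lies midway between the tips of the shut fingers; the grasp point (between the pads) lies 19 mm behind it; z points along the fingers, y is the line along which they close (so a half turn about z gives the same grasp; the last joint's range is limited). The gripper opens to 87 mm and grips with 3 to 60 N. Pads are 19 mm wide; open, the fingers measure 117 mm over their backs; the gripper's body (75 mm by 190 mm) begins 51 mm behind the grasp point.
Start: joints at [1.127, 0.469, -0.049, 1.532, 0.024, 1.141, -0.082], TCP at [272.077, -617.757, 222.573] pointing down, gripper open.
Joint ranges: [-2.59, 2.59], [-0.33, 1.99], [-1.39, 1.29], [0.1, 2.45], [-1.04, 4.18], [0.21, 1.99], [-2.66, 2.66]. Speed limits (rad/s): [2.57, 2.57, 3.14, 3.14, 3.14, 3.14, 3.14].

## Interface

Orientations are given as a unit quaternion [x, y, z, w].
In Python, from rig import status, viewer, ctrl gives the robot as it stands.
- The arm moves only by the shell command python3 -m inch 'ROWS' [OPENING] [FORCE]. ROWS is JSON, a list of rows, each an object with "delta_pos": the shift along the world's x, y, z in mm, a list of three; "dr": the turn, a rotation vector about the world's x, y, z in degrees, a list of three. A call has 1 to 5 rows; each row shifts and turns the commanded pose from where the row before left it; what a row does not reach is not made up. A row lasts 1/12 s, in which the tool goes at most 41.7 mm and 7.16 degrees, less where a joint would pass 70% of its speed; a pose out of reach is approached as far as the arm can. A call with a gripper value outside its range is refused whole. OPENING is the opening, from 0 (shut) to 1 (fully open), set as the call begins (- or left out, the last holds). The fingers move at their own pace and stop on an object; FORCE is the grip in N (left out, the last holds). Time passes only in rows, so rows that do not move let the fingers close. It gives the time, the measured TCP pose, the force, the opening and the grip force at its end, in the units of the state.
- status.observe(): the state, without advancing time (a new reading comes with each control period).
- viewer.snapshot(name): name is "side" or "top" or "wrist"; returns a dict with "color" (420x560x3 uint8, red, green, blue), "z_map" (420x560 float32, mm along the optical axis (not along the pixel's ray), 0 where there is no reading), "vfov" (degrees; the focal length in pixels is half the picture's height over the tangent of half this angle, whatever the lens; pixels are square), "cx", "cy" (the principal point, pixels), "world_to_cam" (4x4, takes a point from world to camera coordinates); the wrist camera has in their place "T_tool_cam" (4x4, takes a point from camera to tool coordinates, whose origin is the TCP and whose axes are the flange's). Camera axes: x right, y up, looking along -z (the intrinsics and any distortion apply to the point x, -y, -z); pixel columns grow to the right and rows downward; lengths in mm; the calibration is good to about 2 mm. A picture is of the moment at which its call begins: read the wrist's pose just before it.
- ctrl.close_job(): hands the job in; it is judged then, once.
The state is a dict: "time": time; "joint_positions": joint angles; "joint_vel": joint speeds; "joint_efforts": joint torques, N m; "ee_pos": TCP position; "eef_rot": TCP orientation; "ft_force": force on the tool from outside, world axes, zero at the start; "ft_torque": the same for the moment, N m; "finger_gap": finger opening in mm; "grip_force": force on a finger pad.
Only numpy, scipy, OpenCV 4.12 (cv2) and the standard library are available. Lean on these libraries where they do the work, as an engineer would, in place of code of your own. Each camera call takes 0.05 s, during which the arm holds its last target. There are 200 camera calls.

## Task

Stand the loose spice jar (the one with the dark cap, not the salt shaker) in the spice caddy next to the jar that is already there, and let go of it. Then pinch the two release levers on the caddy's slide together, keep them pinched while you move the slide toward the fixed end plate to the last notch that the two jars leave room for, and let go so that it locks there. Both jars must end upright in the tray; do not disturb the salt shaker or the mug.

Things in the scene. Friction and masses are not known exactly. Their poses are not given: they have to be found in the camera images.
- caddy: Fixed wooden tray, 70 x 250 mm, long along its own y. Origin: centre of its underside. Floor 8 mm up; channel x -25 to +25 mm between walls 36 mm high. Fixed end plate at its -y end: 74 mm high, inner face at y = -117 mm; low rim at the +y end. Upright ribs run along the outside of each wall: six, 18 mm apart, and one more near the +y end; the slide's levers lock between them.
- slide (a joint): Travel of the slide toward the end plate, m (-0.003 to 0.135). Free length from end plate to stop face = 0.179 - value. From -0.003 to 0.039 it moves freely; beyond lie notches at 0.054, 0.072, 0.090, 0.108 (3.5 mm play), entered or left only with both levers squeezed; then it runs easily (1 to 2 N). With both jars in a row at the end plate (about 85 mm), the last notch with room is 0.090.
- stop_face (a point): On the slide, centre of the face that looks to the end plate (caddy -y): steel plate 46 mm wide, from 9 to 61 mm above the counter. Axes as the caddy's.
- pinch_point (a point): On the slide, midway between the finger beads on top of its two levers, 112 mm above the counter, 20 mm behind the stop face (caddy +y), on the caddy's centre line x = 0. Beads: bars 10 mm thick, 38 mm long along caddy y, centred 25 mm to the caddy's +x and -x (60 mm over all). Nothing stands above or between them. Pinch them together along caddy x from above.
- lever_a (a joint): Sprung release lever on the slide's caddy +x side, hinged 42 mm below its bead, rad: 0 at rest (locked), 0.32 fully squeezed, bead then 13 mm further in (beads 34 mm over all). It clears the ribs above about 0.16. About 4 N at the bead to start, 7.5 N fully squeezed; springs back to 0 when let go between two ribs.
- lever_b (a joint): The same for the lever on the caddy's -x side. Both must be squeezed to free the slide.
- spice_jar_a: The loose spice jar to be loaded, with a dark cap: round, 44 mm in diameter, 96 mm tall. Origin: centre of its underside, z up. It stands on the counter beside the caddy; it and the salt shaker may stand in either order.
- spice_jar_b: Spice jar with a yellow-brown cap that already stands in the caddy near the end plate: round, 42 mm in diameter, 106 mm tall. Origin: centre of its underside, z up.
- salt_shaker: Bystander: clear salt shaker with a domed top, 44 mm in diameter, 90 mm tall. Origin: centre of its underside.
- coffee_mug: Bystander: white mug, 92 mm wide, 95 mm tall. Origin: centre of its underside.
There are look-alikes about, which are no part of the job. What is shaped like the spice_jar_a but purple is not meant. Leave any pink look-alike of the spice_jar_b alone.

How it is judged:
By the outcome, as a careful person would: the job done as asked, in the order asked, and still so for the second after the job is handed in, with the robot touching nothing.
It also fails if it takes over 56 s, if anything falls off the work surface, if the arm or the gripper's body presses on something with over 40 N, if the wrist force passes 120 N, or if a joint passes its speed limit or range.

## Working session

There is one attempt and no reset: what is moved stays moved. The work goes in short steps, Python scripts to look and compute and a shell command to move; the robot and the scene stay as the last step left them, time stands still between calls to the robot, and variables do not carry over. Pictures are saved under pics/ and viewed, at most 10 in all, crops included, and the job is handed in when it is done.

```bash
ls; mkdir -p pics; cat > h.py <<'E'
import numpy as np,cv2
from rig import status,viewer,ctrl
from scipy.spatial.transform import Rotation as R
def snap(n):
    s=status.observe(); d=viewer.snapshot(n)
    if n=='wrist':
        T=np.eye(4);T[:3,:3]=R.from_quat(s['eef_rot']).as_matrix();T[:3,3]=s['ee_pos']
        d['c2w']=T@np.array(d['T_tool_cam'])
    else: d['c2w']=np.linalg.inv(np.array(d['world_to_cam']))
    d['f']=d['color'].shape[0]/2/np.tan(np.radians(d['vfov'])/2)
    return d
def ray(d,u,v):
    u=np.asarray(u,float);v=np.asarray(v,float)
    r=np.stack([(u-d['cx'])/d['f'],-(v-d['cy'])/d['f'],-np.ones_like(u)],-1)
    return r@d['c2w'][:3,:3].T
def plane(d,u,v,z):
    r=ray(d,u,v);o=d['c2w'][:3,3];return o+r*((z-o[2])/r[...,2])[...,None]
def cloud(d):
    h,w=d['z_map'].shape;v,u=np.mgrid[:h,:w]
    return d['c2w'][:3,3]+ray(d,u,v)*d['z_map'][...,None]
def save(d,n): cv2.imwrite('pics/'+n,d['color'][...,::-1])
E
python3 - <<'E'
from h import *
print(status.observe())
for n in('side','top','wrist'):
    d=snap(n);save(d,n+'0.png');print(n,d['vfov'],d['cx'],d['cy'],[k for k in d],d['c2w'].round(2).tolist())
E
```

```text
pics
{'time': 0.0, 'joint_positions': array([ 1.12706537,  0.46942407, -0.04858865,  1.53368061,  0.0241194 ,
        1.1409736 , -0.08228032]), 'joint_vel': array([-0.00018029,  0.00030926, -0.00147638,  0.00112814, -0.00041726,
        0.00122601, -0.00102502]), 'joint_efforts': array([ 8.96596466e-04, -5.07975554e+01, -8.06442113e-02, -2.36153394e+01,
       -6.13464089e-02,  3.79200198e-02,  1.79999720e-04]), 'ee_pos': array([ 271.81377779, -617.21184968,  221.51675477]), 'eef_rot': array([ 9.78560466e-01,  2.05957551e-01, -2.38886085e-04, -9.19122463e-04]), 'ft_force': array([0.3247926 , 0.39003566, 0.47947276]), 'ft_torque': array([ 0.05096631, -0.00891635,  0.00636146]), 'grip_force': 0.0, 'finger_gap': 87.12401138560347}
side 45.2632598159083 283.2031394275305 209.81429646894608 ['color', 'z_map', 'vfov', 'cx', 'cy', 'world_to_cam', 'c2w', 'f'] [[-0.95, 0.13, -0.28, 197.28], [-0.31, -0.47, 0.83, 1041.71], [-0.02, 0.87, 0.49, 681.16], [0.0, 0.0, 0.0, 1.0]]
top 56.538216675750675 276.8328476178437 207.3836860286162 ['color', 'z_map', 'vfov', 'cx', 'cy', 'world_to_cam', 'c2w', 'f'] [[0.01, 0.98, -0.19, 316.26], [-1.0, 0.01, 0.0, 18.02], [0.01, 0.19, 0.98, 1149.57], [0.0, 0.0, 0.0, 1.0]]
wrist 64.30416866843555 277.9334459770704 209.92806192751758 ['color', 'z_map', 'vfov', 'cx', 'cy', 'T_tool_cam', 'c2w', 'f'] [[0.4, 0.88, 0.24, 337.83], [-0.92, 0.39, 0.1, -588.9], [-0.0, -0.26, 0.97, 383.27], [0.0, 0.0, 0.0, 1.0]]
```

View pics/top0.png

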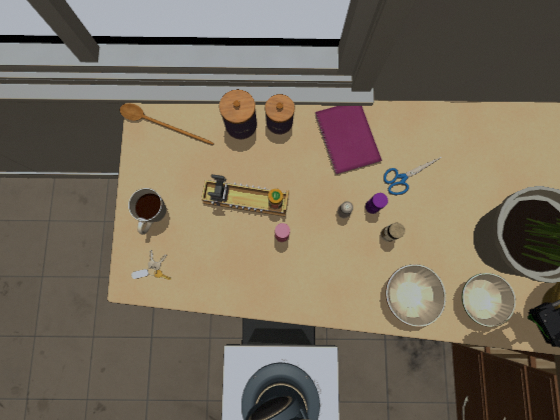

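View pics/side0.png

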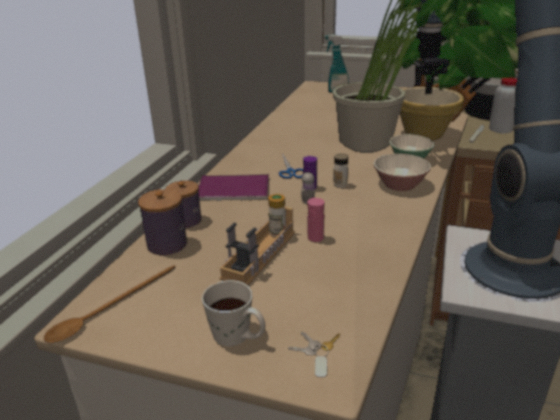

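Top view: caddy (245,197), its jar (277,197), slide (219,188), mug (148,206), pink decoy (283,232), salt shaker (346,209), purple decoy (377,203), dark-capped jar (393,231). The side view agrees, with the dark cap at (341,160).

```bash
python3 - <<'E'
from h import *
d=snap('top');P=cloud(d);np.savez('top.npz',P=P,c=d['color'])
def comp(u0,u1,v0,v1,zl,zh):
    p=P[v0:v1,u0:u1].reshape(-1,3);p=p[(p[:,2]>zl)&(p[:,2]<zh)]
    if len(p): print((u0,v0),len(p),'min',p.min(0).round(),'max',p.max(0).round(),'mid',((p.min(0)+p.max(0))/2).round(1),'med',np.median(p,0).round(1))
comp(380,410,218,246,88,120)   # dark jar
comp(335,358,198,220,80,110)
comp(364,390,190,216,85,120)
comp(272,293,220,246,85,125)
comp(264,290,184,210,95,130)
comp(205,235,170,212,100,130)
comp(128,166,185,235,85,110)
s=snap('side');Q=cloud(s);q=Q[130:320,180:420].reshape(-1,3);q=q[(q[:,2]>80)&(q[:,2]<135)]
n=((q[:,:2]-q[:,:2].min(0))/8).astype(int);im=np.zeros(n.max(0)+1,np.uint8);im[tuple(n.T)]=1
k,l,st,_=cv2.connectedComponentsWithStats(im)
for i in range(1,k):
    m=l[tuple(n.T)]==i
    if m.sum()>15: print('side',m.sum(),q[m].min(0).round(),q[m].max(0).round())
# caddy wood: z 25..45
v,u=np.mgrid[:420,:560];m=(P[...,2]>28)&(P[...,2]<44)&(u>195)&(u<295)&(v>170)&(v<220)
r=cv2.minAreaRect(P[m][:,:2].astype(np.float32));print('caddy rect',r,m.sum())
big=cv2.resize(d['color'][165:250,195:415],None,fx=3.6,fy=3.6,interpolation=cv2.INTER_CUBIC);cv2.imwrite('pics/crop1.png',big[...,::-1])
E
```

```text
(380, 218) 206 min [ 445. -333.   88.] max [ 485. -291.  102.] mid [ 464.9 -311.8   95. ] med [ 465.6 -310.8   96.3]
(335, 198) 98 min [ 517. -196.   81.] max [ 549. -165.   93.] mid [ 532.8 -180.7   86.8] med [ 530.1 -180.4   87. ]
(364, 190) 198 min [ 528. -292.   86.] max [ 569. -249.  101.] mid [ 548.8 -270.1   93.6] med [ 548.8 -268.6   96.1]
(272, 220) 191 min [440. -20.  86.] max [481.  18. 112.] mid [460.7  -0.7  99.3] med [458.7  -0.6 106.1]
(264, 184) 189 min [534.   0.  95.] max [573.  38. 119.] mid [553.5  19.2 107.4] med [553.   19.3 113.5]
(205, 170) 99 min [550. 162. 101.] max [613. 204. 122.] mid [581.8 183.1 111.6] med [561.5 181.9 116.6]
(128, 185) 211 min [465. 332.  85.] max [578. 424.  99.] mid [521.5 378.2  92.1] med [525.8 390.3  92.9]
side 174 [ 356. -603.   80.] [ 510. -541.   99.]
side 148 [ 444. -332.   80.] [ 487. -287.  100.]
side 263 [440. -20.  80.] [480.  24. 110.]
side 852 [459. 332.  80.] [576. 426.  98.]
side 69 [ 514. -194.   80.] [ 546. -158.   93.]
side 145 [ 527. -291.   80.] [ 569. -246.  101.]
side 315 [533.   1.  80.] [574.  44. 118.]
side 153 [549. 172.  80.] [561. 206. 120.]
side 149 [600. 163.  80.] [612. 198. 120.]
side 78 [756. 102.  81.] [769. 136. 134.]
side 345 [775. -34.  80.] [840.  50. 121.]
side 575 [ 847. -266.   80.] [922. -76. 135.]
side 241 [ 894. -460.   80.] [ 904. -291.  134.]
caddy rect ((570.5275268554688, 109.31745147705078), (250.40530395507812, 74.25369262695312), 81.88642883300781) 445
```

View pics/crop1.png

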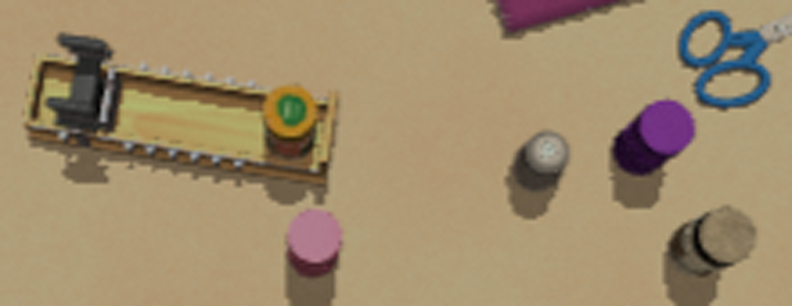

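Dark-capped jar is at about (465,-311), with its top at 97-101 mm. The caddy centre is about (570,109), with its +y axis 8° from world y toward +x. Moving above the jar and turning the closing line onto caddy x.

```bash
python3 -m inch '[{"delta_pos":[19.3,30.6,-2],"dr":[0,0,5.8]},{"delta_pos":[19.3,30.6,-2],"dr":[0,0,5.8]},{"delta_pos":[19.3,30.6,-2],"dr":[0,0,5.8]},{"delta_pos":[19.3,30.6,-2],"dr":[0,0,5.8]},{"delta_pos":[19.3,30.6,-2],"dr":[0,0,5.8]}]' 1
python3 -m inch '[{"delta_pos":[19.3,30.6,-2],"dr":[0,0,5.8]},{"delta_pos":[19.3,30.6,-2],"dr":[0,0,5.8]},{"delta_pos":[19.3,30.6,-2],"dr":[0,0,5.8]},{"delta_pos":[19.3,30.6,-2],"dr":[0,0,5.8]},{"delta_pos":[19.3,30.6,-2],"dr":[0,0,5.8]}]'
python3 -m inch '[{"delta_pos":[0,0,0],"dr":[0,0,0]},{"delta_pos":[0,0,0],"dr":[0,0,0]}]'
python3 - <<'E'
from h import *
s=status.observe();print(s['ee_pos'],R.from_quat(s['eef_rot']).as_matrix().round(3),s['joint_positions'])
d=snap('wrist');save(d,'w1.png');P=cloud(d).reshape(-1,3)
p=P[(np.hypot(P[:,0]-465,P[:,1]+311)<45)&(P[:,2]>82)&(P[:,2]<115)]
print(len(p),p.min(0),p.max(0),(p.min(0)+p.max(0))/2)
E
```

```text
time: 0.67
ee_pos: [369.2, -463.2, 212.5]
eef_rot: [0.895, 0.446, 0.0, 0.0]
ft_force: [0.9, -0.6, -1.1]
finger_gap: 86.8
grip_force: 0.0
time: 1.08
ee_pos: [465.7, -310.2, 202.6]
eef_rot: [0.754, 0.656, -0.0, 0.0]
ft_force: [0.6, -0.3, 0.3]
finger_gap: 87.1
grip_force: 0.0
time: 1.25
ee_pos: [466.4, -309.2, 202.6]
eef_rot: [0.754, 0.656, 0.0, -0.0]
ft_force: [-0.7, -0.6, 0.0]
finger_gap: 87.4
grip_force: 0.0
[ 466.44477284 -309.24746701  202.64713479] [[ 0.138  0.99   0.001]
 [ 0.99  -0.138  0.001]
 [ 0.001  0.    -1.   ]] [ 0.81715571  0.32774484 -0.38323338  1.81763075  0.14051309  1.02273883
  0.24019015]
2078 [ 446.79709107 -332.70816212   82.20869674] [ 489.47239959 -290.06175233   97.40213183] [ 468.13474533 -311.38495723   89.80541428]
```

View pics/w1.png

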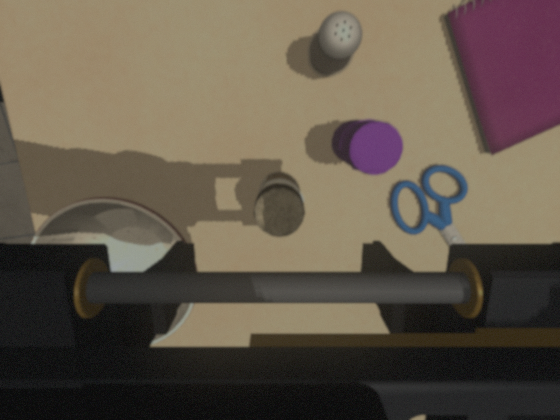

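The jar sits between the fingers in the wrist view at (279,208), with centre (468,-311) and top at 97. The bowl is clear of the left finger. Descending to grasp.

```bash
python3 -m inch '[{"delta_pos":[0.8,-1,-36],"dr":[0,0,0]},{"delta_pos":[0.8,-1,-36],"dr":[0,0,0]},{"delta_pos":[0,0,-35],"dr":[0,0,0]},{"delta_pos":[0,0,-28],"dr":[0,0,0]},{"delta_pos":[0,0,-14],"dr":[0,0,0]}]'
python3 -m inch '[{"delta_pos":[0,0,0],"dr":[0,0,0]},{"delta_pos":[0,0,0],"dr":[0,0,0]},{"delta_pos":[0,0,0],"dr":[0,0,0]},{"delta_pos":[0,0,0],"dr":[0,0,0]},{"delta_pos":[0,0,0],"dr":[0,0,0]}]' 0 20
python3 -m inch '[{"delta_pos":[0,0,0],"dr":[0,0,0]},{"delta_pos":[0,0,0],"dr":[0,0,0]},{"delta_pos":[0,0,0],"dr":[0,0,0]},{"delta_pos":[0,0,0],"dr":[0,0,0]},{"delta_pos":[0,0,0],"dr":[0,0,0]}]'
```

```text
time: 1.72
ee_pos: [463.2, -314.8, 49.8]
eef_rot: [0.757, 0.653, -0.001, -0.003]
ft_force: [0.3, -0.1, -0.0]
finger_gap: 86.9
grip_force: 0.0
time: 2.13
ee_pos: [467.4, -314.6, 55.1]
eef_rot: [0.756, 0.654, 0.0, 0.001]
ft_force: [0.1, -0.3, -0.1]
finger_gap: 61.3
grip_force: 0.0
time: 2.55
ee_pos: [467.0, -313.9, 54.1]
eef_rot: [0.756, 0.655, 0.0, 0.0]
ft_force: [-0.9, 0.1, 4.7]
finger_gap: 42.2
grip_force: 20.0
```

```bash
python3 -m inch '[{"delta_pos":[0,0,15],"dr":[0,0,0]},{"delta_pos":[0,0,30],"dr":[0,0,0]},{"delta_pos":[0,0,36],"dr":[0,0,0]},{"delta_pos":[0,0,36],"dr":[0,0,0]},{"delta_pos":[0,0,36],"dr":[0,0,0]}]'
python3 -m inch '[{"delta_pos":[4,16,10],"dr":[0,0,0]},{"delta_pos":[8.2,32.4,0],"dr":[0,0,0]},{"delta_pos":[8.2,32.4,0],"dr":[0,0,0]},{"delta_pos":[8.2,32.4,0],"dr":[0,0,0]},{"delta_pos":[8.2,32.4,0],"dr":[0,0,0]}]'
python3 -m inch '[{"delta_pos":[8.2,32.4,0],"dr":[0,0,0]},{"delta_pos":[8.2,32.4,0],"dr":[0,0,0]},{"delta_pos":[8.2,32.4,0],"dr":[0,0,0]},{"delta_pos":[8.2,32.4,0],"dr":[0,0,0]},{"delta_pos":[8.2,32.4,0],"dr":[0,0,0]}]'
python3 -m inch '[{"delta_pos":[8.2,32.4,0],"dr":[0,0,0]},{"delta_pos":[8.2,32.4,0],"dr":[0,0,0]},{"delta_pos":[4,16,0],"dr":[0,0,0]},{"delta_pos":[0,0,0],"dr":[0,0,0]},{"delta_pos":[0,0,0],"dr":[0,0,0]}]'
python3 - <<'E'
from h import *
s=status.observe();print(s['ee_pos'],R.from_quat(s['eef_rot']).as_matrix().round(3),s['joint_positions'],s['ft_force'])
d=snap('wrist');save(d,'w2.png');P=cloud(d);np.savez('w2.npz',P=P,c=d['color'])
E
```

```text
time: 2.97
ee_pos: [466.0, -313.3, 207.5]
eef_rot: [0.756, 0.655, -0.0, -0.001]
ft_force: [0.2, -0.7, -1.1]
finger_gap: 42.3
grip_force: 20.0
time: 3.38
ee_pos: [502.9, -165.9, 215.7]
eef_rot: [0.756, 0.655, -0.0, -0.001]
ft_force: [0.8, 0.6, -1.5]
finger_gap: 42.5
grip_force: 20.0
time: 3.8
ee_pos: [543.7, -4.0, 215.5]
eef_rot: [0.756, 0.655, -0.001, -0.001]
ft_force: [1.0, -0.9, -1.6]
finger_gap: 42.5
grip_force: 20.0
time: 4.22
ee_pos: [563.9, 76.0, 215.5]
eef_rot: [0.755, 0.656, -0.001, -0.001]
ft_force: [-0.4, 0.5, -1.3]
finger_gap: 42.4
grip_force: 20.0
[563.91856108  76.03909418 215.47802458] [[ 0.14   0.99  -0.002]
 [ 0.99  -0.14  -0.   ]
 [-0.    -0.002 -1.   ]] [ 0.22635403  0.35726207 -0.55410787  1.77301293  0.21040167  1.07270929
 -0.54160407] [-0.38249138  0.50041025 -1.25324196]
```

View pics/w2.png

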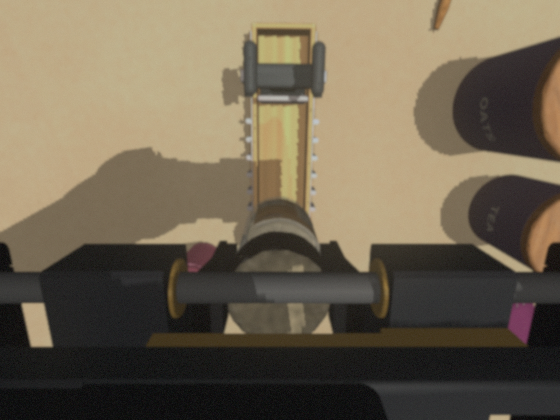

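The wrist view shows the caddy running straight up the picture from the held jar: far rim at (283,25), beads at (250,68) and (318,68), stop face at (283,98). Measuring the axis, the beads and the jar in hand.

```bash
python3 - <<'E'
from h import *
z=np.load('w2.npz');P=z['P'];c=z['c']
ey=np.array([.141,.990]);ex=np.array([.990,-.141]);C=np.array([570.5,109.3])
def cad(p): q=p[:,:2]-C; return np.c_[q@ex,q@ey,p[:,2]]
sub=P[15:215,235:335].reshape(-1,3);q=cad(sub)
w=q[(q[:,2]>29)&(q[:,2]<42)&(abs(q[:,0])<48)]
for y0 in range(-40,130,20):
    a=w[(w[:,1]>=y0)&(w[:,1]<y0+20)]
    if len(a)>4: print('wall y',y0,len(a),np.percentile(a[:,0],[2,98]).round(1),a[:,1].max().round(1))
b=q[(q[:,2]>104)&(q[:,2]<125)]
for sgn in(1,-1):
    k=b[b[:,0]*sgn>5]
    print('bead',len(k),k.min(0).round(1),k.max(0).round(1))
f=q[(q[:,2]>50)&(q[:,2]<66)&(abs(q[:,0])<22)];print('plate',len(f),np.percentile(f,[2,50,98],axis=0).round(1))
# held jar
j=P[200:330,225:340].reshape(-1,3);j=j[(j[:,2]>150)&(j[:,2]<275)]
t=j[abs(j[:,2]-np.percentile(j[:,2],95))<4];print('jar',len(j),np.percentile(j[:,2],[5,50,95]),t.min(0),t.max(0))
# side camera: lowest part of jar and held jar
s=snap('side');Q=cloud(s).reshape(-1,3);m=(abs(Q[:,0]-564)<30)&(abs(Q[:,1]-76)<30)&(Q[:,2]>130)&(Q[:,2]<205);k=Q[m];print('sidejar',len(k),k.min(0),k.max(0))
for z0 in range(150,205,10):
    a=k[abs(k[:,2]-z0)<5]
    if len(a):print(z0,a.min(0).round(),a.max(0).round())
save(s,'s2.png')
b=Q[(abs(Q[:,0]-553)<30)&(abs(Q[:,1]-20)<30)&(Q[:,2]>95)&(Q[:,2]<130)];print('jarb',b.min(0),b.max(0))
E
```

```text
wall y -40 282 [-33.3  37. ] -20.1
wall y -20 299 [-32.9  37.4] -0.0
wall y 0 312 [-32.9  37.5] 19.2
wall y 20 340 [-32.7  37.9] 39.5
wall y 40 312 [-28.2  33.5] 59.3
wall y 60 81 [-26.4  31.2] 67.4
wall y 80 32 [-21.9  29.4] 99.5
wall y 100 214 [-26.8  33.6] 119.9
wall y 120 452 [-24.8  31.5] 125.2
bead 714 [ 22.9  56.3 110.7] [ 33.1  93.1 118.5]
bead 691 [-26.8  56.3 110.4] [-17.   93.6 118.3]
plate 304 [[-18.8  55.1  52.5]
 [  0.1  57.5  60.2]
 [ 21.   60.2  61.7]]
jar 8753 [190.66617411 253.46370082 257.46929377] [542.52087081  61.34952572 253.50489172] [586.3886745   99.6415278  261.46072063]
sidejar 317 [538.72641758  69.19000267 163.6134189 ] [582.1645415  101.86688809 204.73955158]
160 [545.  84. 164.] [573.  94. 164.]
170 [541.  72. 165.] [580.  99. 175.]
180 [540.  73. 175.] [582. 102. 185.]
190 [539.  71. 185.] [580. 102. 195.]
200 [540.  69. 195.] [580. 100. 205.]
jarb [533.51345676  -2.08189352  95.15677135] [573.16852222  45.30253715 118.04997521]
```

```bash
python3 -m inch '[{"delta_pos":[1.2,-4.4,-20],"dr":[0,0,-0.6]},{"delta_pos":[1.2,-4.4,-32],"dr":[0,0,0]},{"delta_pos":[0,0,-30],"dr":[0,0,0]},{"delta_pos":[0,0,-22],"dr":[0,0,0]},{"delta_pos":[0,0,-10],"dr":[0,0,0]}]'
python3 -m inch '[{"delta_pos":[0,0,0],"dr":[0,0,0]},{"delta_pos":[0,0,0],"dr":[0,0,0]}]'
python3 - <<'E'
from h import *
s=status.observe();d=snap('wrist');save(d,'w3.png');P=cloud(d)
ey=np.array([.151,.9885]);ex=np.array([.9885,-.151]);C=np.array([572.7,109.0])
p=P.reshape(-1,3);q=np.c_[(p[:,:2]-C)@ex,(p[:,:2]-C)@ey,p[:,2]]
w=q[(q[:,2]>31)&(q[:,2]<41)&(abs(q[:,0])<45)]
for y0 in range(-40,60,10):
    a=w[(w[:,1]>=y0)&(w[:,1]<y0+10)]
    if len(a)>4: print(y0,len(a),np.percentile(a[:,0],[1,99]).round(1), a[a[:,0]>0,0].min().round(1),a[a[:,0]<0,0].max().round(1))
print('tcp caddy',(s['ee_pos'][:2]-C)@ex,(s['ee_pos'][:2]-C)@ey,s['ee_pos'],s['ft_force'])
for z0 in (50,60,70,80,90):
    a=q[(abs(q[:,2]-z0)<4)&(abs(q[:,1]+38)<28)&(abs(q[:,0])<26)]
    if len(a)>10: print('jar',z0,len(a),a.min(0).round(1),a.max(0).round(1))
E
```

```text
time: 4.73
ee_pos: [564.8, 62.9, 99.1]
eef_rot: [0.76, 0.649, -0.003, -0.001]
ft_force: [0.2, -0.4, -1.1]
finger_gap: 42.4
grip_force: 20.0
time: 4.9
ee_pos: [567.6, 65.1, 102.9]
eef_rot: [0.76, 0.65, 0.0, 0.0]
ft_force: [-0.8, 0.2, -2.3]
finger_gap: 42.7
grip_force: 20.0
-40 347 [-35.7  36. ] 25.0 -24.8
-30 254 [-30.9  30.6] 24.9 -24.8
-20 366 [-35.9  36. ] 24.9 -24.8
-10 288 [-34.3  34.2] 25.0 -24.8
0 369 [-36.   35.6] 25.0 -24.9
10 368 [-35.5  35.6] 24.9 -24.8
20 338 [-35.2  34.9] 25.0 -24.8
30 430 [-35.9  35.8] 24.9 -24.8
40 316 [-30.6  30.7] 24.9 -24.7
50 470 [-30.7  31. ] 0.1 -0.5
tcp caddy 1.5859027154692251 -44.21108907905862 [567.59144939  65.0549338  102.94045807] [-0.79466278  0.17459968 -2.31058272]
jar 50 48 [-15.4 -29.6  50.2] [ 19.5 -20.3  53.9]
jar 60 92 [-19.  -38.1  56. ] [ 23.  -19.3  64. ]
jar 70 194 [-18.6 -37.3  66.1] [ 23.4 -19.6  74. ]
jar 80 220 [-19.  -39.1  76. ] [ 23.3 -19.5  83.9]
jar 90 256 [-17.6 -35.3  86. ] [ 23.4 -19.5  94. ]
```

The caddy frame now fits to within 0.2 mm. The jar is 2 mm to caddy +x, so correcting that and lowering.

```bash
python3 -m inch '[{"delta_pos":[-1.9,1.2,0],"dr":[0,0,0]},{"delta_pos":[0,0,-10],"dr":[0,0,0]},{"delta_pos":[0,0,-10],"dr":[0,0,0]},{"delta_pos":[0,0,-10],"dr":[0,0,0]},{"delta_pos":[0,0,-5],"dr":[0,0,0]}]'
python3 -m inch '[{"delta_pos":[0,0,-2],"dr":[0,0,0]},{"delta_pos":[0,0,-1],"dr":[0,0,0]},{"delta_pos":[0,0,-1],"dr":[0,0,0]}]'
python3 -m inch '[{"delta_pos":[0,0,0],"dr":[0,0,0]},{"delta_pos":[0,0,0],"dr":[0,0,0]}]'
```

```text
time: 5.37
ee_pos: [564.3, 66.7, 65.7]
eef_rot: [0.759, 0.651, -0.001, -0.001]
ft_force: [0.8, 0.3, -1.8]
finger_gap: 42.8
grip_force: 20.0
time: 5.62
ee_pos: [565.5, 67.2, 63.4]
eef_rot: [0.759, 0.651, 0.0, -0.0]
ft_force: [0.0, 0.5, -1.6]
finger_gap: 42.8
grip_force: 20.0
time: 5.78
ee_pos: [565.6, 67.1, 63.8]
eef_rot: [0.759, 0.651, 0.0, 0.0]
ft_force: [0.1, -0.1, -1.0]
finger_gap: 42.4
grip_force: 20.0
```

```bash
python3 -m inch '[{"delta_pos":[0,0,-1],"dr":[0,0,0]},{"delta_pos":[0,0,0],"dr":[0,0,0]}]'
python3 -m inch '[{"delta_pos":[0,0,-1],"dr":[0,0,0]},{"delta_pos":[0,0,0],"dr":[0,0,0]},{"delta_pos":[0,0,0],"dr":[0,0,0]}]'
```

```text
time: 5.95
ee_pos: [565.5, 67.0, 62.7]
eef_rot: [0.759, 0.651, 0.0, 0.0]
ft_force: [0.5, 0.1, -0.9]
finger_gap: 42.4
grip_force: 20.0
time: 6.2
ee_pos: [565.6, 67.1, 62.1]
eef_rot: [0.759, 0.651, 0.0, 0.0]
ft_force: [-0.6, 0.8, 3.6]
finger_gap: 42.4
grip_force: 20.0
```

Contact with the floor at 3.6 N. Releasing, lifting and checking.

```bash
Z='no'; python3 -m inch '[{"delta_pos":[0,0,0],"dr":[0,0,0]},{"delta_pos":[0,0,0],"dr":[0,0,0]},{"delta_pos":[0,0,0],"dr":[0,0,0]},{"delta_pos":[0,0,0],"dr":[0,0,0]},{"delta_pos":[0,0,0],"dr":[0,0,0]}]' 1
python3 -m inch '[{"delta_pos":[0,0,0],"dr":[0,0,0]},{"delta_pos":[0,0,0],"dr":[0,0,0]},{"delta_pos":[0,0,10],"dr":[0,0,0]},{"delta_pos":[0,0,20],"dr":[0,0,0]},{"delta_pos":[0,0,30],"dr":[0,0,0]}]'
python3 -m inch '[{"delta_pos":[-0,0,35],"dr":[0,0,0]},{"delta_pos":[0,0,35],"dr":[0,0,0]},{"delta_pos":[0,0,10],"dr":[0,0,0]},{"delta_pos":[0,0,0],"dr":[0,0,0]},{"delta_pos":[0,0,0],"dr":[0,0,0]}]'
cat > m.py <<'E'
from h import *
import sys
ey=np.array([.151,.9885]);ex=np.array([.9885,-.151]);C=np.array([572.7,109.0])
def cad(p): return np.c_[(p[:,:2]-C)@ex,(p[:,:2]-C)@ey,p[:,2]]
s=status.observe();print('tcp caddy',cad(s['ee_pos'][None])[0],s['joint_positions'].round(2))
d=snap('wrist');save(d,sys.argv[1]+'w.png');q=cad(cloud(d).reshape(-1,3))
b=q[(q[:,2]>104)&(q[:,2]<125)&(abs(q[:,0])<40)&(q[:,1]>-20)]
for g in(1,-1):
    k=b[b[:,0]*g>3]
    if len(k)>5: print('bead',len(k),np.percentile(k,1,axis=0).round(1),np.percentile(k,99,axis=0).round(1))
f=q[(q[:,2]>50)&(q[:,2]<66)&(abs(q[:,0])<20)&(q[:,1]>0)]
if len(f)>5: print('plate',len(f),np.percentile(f,[2,50,98],axis=0).round(1).tolist())
for n in('top','side'):
    t=snap(n);save(t,sys.argv[1]+n+'.png');q=cad(cloud(t).reshape(-1,3)+[3.3,0,0])
    for lo,hi in((92,108),(109,122)):
        a=q[(q[:,2]>lo)&(q[:,2]<hi)&(abs(q[:,0])<28)&(q[:,1]>-116)&(q[:,1]<-10)]
        if len(a)>10: print(n,lo,len(a),np.percentile(a,2,axis=0).round(1),np.percentile(a,98,axis=0).round(1))
    a=q[(q[:,2]>104)&(q[:,2]<125)&(abs(q[:,0])<40)&(q[:,1]>-10)&(q[:,1]<110)]
    if len(a)>10: print(n,'beads',len(a),a.min(0).round(1),a.max(0).round(1))
E
python3 m.py a
```

```text
time: 6.62
ee_pos: [565.3, 67.0, 61.4]
eef_rot: [0.759, 0.651, 0.0, -0.0]
ft_force: [-0.4, 0.6, 0.2]
finger_gap: 67.9
grip_force: 0.0
time: 7.03
ee_pos: [563.5, 66.7, 120.6]
eef_rot: [0.759, 0.651, -0.002, -0.002]
ft_force: [0.7, -0.7, 0.4]
finger_gap: 86.5
grip_force: 0.0
time: 7.45
ee_pos: [565.3, 66.9, 202.0]
eef_rot: [0.759, 0.651, 0.0, 0.0]
ft_force: [-0.7, 0.5, -0.2]
finger_gap: 87.0
grip_force: 0.0
tcp caddy [ -0.95210141 -42.73065756 202.04927393] [ 0.24  0.37 -0.55  1.79  0.22  1.04 -0.55]
bead 813 [ 20.1  56.9 111.9] [ 29.7  92.4 117.8]
bead 819 [-29.8  56.7 111.8] [-20.1  92.3 117.8]
plate 376 [[-18.7, 55.1, 50.3], [0.9, 57.5, 59.9], [19.0, 66.3, 61.8]]
top beads 97 [-29.5  56.1 109.2] [ 30.4  92.3 121.4]
side 92 290 [-21.3 -92.9  93.3] [ 18.  -18.6 107.4]
side 109 137 [ -20.1 -109.8  109.7] [ 14.6 -68.2 117.4]
side beads 151 [-30.4  58.6 104.5] [ 28.7  94.2 120.2]
```

The jar stands in the tray beside the other. The beads are centred at x=0, y=74.6, so the slide is at about 7 mm. Moving over the pinch point, then down.

```bash
python3 -m inch '[{"delta_pos":[3,19,0],"dr":[0,0,0]},{"delta_pos":[6,37,0],"dr":[0,0,0]},{"delta_pos":[6,37,0],"dr":[0,0,0]},{"delta_pos":[3.7,22.8,0],"dr":[0,0,0]},{"delta_pos":[0,0,0],"dr":[0,0,0]}]'
python3 -m inch '[{"delta_pos":[0,0,-25],"dr":[0,0,0]},{"delta_pos":[0,0,-30],"dr":[0,0,0]},{"delta_pos":[0,0,-15],"dr":[0,0,0]},{"delta_pos":[0,0,0],"dr":[0,0,0]},{"delta_pos":[0,0,0],"dr":[0,0,0]}]'
python3 - <<'E'
from h import *
s=status.observe();C=np.array([572.7,109.0]);p=s['ee_pos'][:2]-C
print(s['ee_pos'],p@[.9885,-.151],p@[.151,.9885],R.from_quat(s['eef_rot']).as_matrix().round(4)[:,1])
E
```

```text
time: 8.02
ee_pos: [582.5, 190.0, 200.2]
eef_rot: [0.757, 0.654, 0.0, -0.003]
ft_force: [0.2, 0.0, 1.1]
finger_gap: 87.1
grip_force: 0.0
time: 8.43
ee_pos: [583.2, 181.9, 129.9]
eef_rot: [0.76, 0.65, -0.002, -0.001]
ft_force: [1.3, -0.1, 0.2]
finger_gap: 86.7
grip_force: 0.0
[583.15521186 181.91795964 129.90125522] -0.6756349797294536 73.65814009434898 [ 0.9881 -0.1539 -0.0034]
```

Well centred. Going down to TCP z about 100 and squeezing.

```bash
python3 -m inch '[{"delta_pos":[0.7,0.7,-10],"dr":[0,0,0]},{"delta_pos":[0,0,-12],"dr":[0,0,0]},{"delta_pos":[0,0,-8],"dr":[0,0,0]},{"delta_pos":[0,0,0],"dr":[0,0,0]},{"delta_pos":[0,0,0],"dr":[0,0,0]}]'
python3 -m inch '[{"delta_pos":[0,0,0],"dr":[0,0,0]},{"delta_pos":[0,0,0],"dr":[0,0,0]},{"delta_pos":[0,0,0],"dr":[0,0,0]},{"delta_pos":[0,0,0],"dr":[0,0,0]},{"delta_pos":[0,0,0],"dr":[0,0,0]}]' 0 20
python3 -m inch '[{"delta_pos":[0,0,0],"dr":[0,0,0]},{"delta_pos":[0,0,0],"dr":[0,0,0]},{"delta_pos":[0,0,0],"dr":[0,0,0]},{"delta_pos":[0,0,0],"dr":[0,0,0]},{"delta_pos":[0,0,0],"dr":[0,0,0]}]'
python3 -m inch '[{"delta_pos":[0,0,0],"dr":[0,0,0]},{"delta_pos":[0,0,0],"dr":[0,0,0]},{"delta_pos":[0,0,0],"dr":[0,0,0]}]'
```

```text
time: 8.85
ee_pos: [584.4, 183.4, 101.0]
eef_rot: [0.759, 0.651, -0.0, -0.0]
ft_force: [0.5, -0.7, 0.8]
finger_gap: 87.1
grip_force: 0.0
time: 9.27
ee_pos: [584.6, 183.6, 101.8]
eef_rot: [0.76, 0.65, -0.0, -0.0]
ft_force: [-3.4, 1.6, 1.3]
finger_gap: 61.4
grip_force: 1.9
time: 9.68
ee_pos: [583.2, 183.0, 100.2]
eef_rot: [0.759, 0.651, -0.002, -0.001]
ft_force: [-2.6, -0.3, -6.2]
finger_gap: 34.4
grip_force: 18.0
time: 9.93
ee_pos: [583.2, 183.1, 100.3]
eef_rot: [0.759, 0.651, -0.002, -0.001]
ft_force: [-3.5, 0.5, -10.7]
finger_gap: 34.1
grip_force: 17.4
```

Gap 34.1 mm: both levers are fully squeezed. Moving toward the end plate.

```bash
python3 -m inch '[{"delta_pos":[-0.5,-3,-1],"dr":[0,0,0]},{"delta_pos":[-0.8,-5,0],"dr":[0,0,0]},{"delta_pos":[-0.8,-5,0],"dr":[0,0,0]},{"delta_pos":[-0.8,-5,0],"dr":[0,0,0]},{"delta_pos":[-0.8,-5,0],"dr":[0,0,0]}]'
python3 -m inch '[{"delta_pos":[-0.8,-5,0],"dr":[0,0,0]},{"delta_pos":[-0.8,-5,0],"dr":[0,0,0]},{"delta_pos":[-0.7,-5,0],"dr":[0,0,0]},{"delta_pos":[-0.7,-5,0],"dr":[0,0,0]},{"delta_pos":[-0.8,-5,0],"dr":[0,0,0]}]'
python3 -m inch '[{"delta_pos":[0,0,0],"dr":[0,0,0]}]'
```

```text
time: 10.35
ee_pos: [579.9, 160.9, 100.2]
eef_rot: [0.759, 0.651, -0.001, -0.001]
ft_force: [-4.8, 1.6, -7.6]
finger_gap: 33.9
grip_force: 17.8
time: 10.77
ee_pos: [576.1, 135.6, 100.2]
eef_rot: [0.759, 0.651, -0.001, -0.001]
ft_force: [-5.5, 1.6, -6.6]
finger_gap: 34.2
grip_force: 17.8
time: 10.85
ee_pos: [575.8, 134.2, 100.2]
eef_rot: [0.76, 0.65, -0.002, -0.0]
ft_force: [-4.6, 0.6, -7.0]
finger_gap: 34.1
grip_force: 17.9
```

```bash
python3 m.py b
```

```text
tcp caddy [ -0.68651492  25.34566921 100.19790023] [ 0.09  0.52 -0.52  1.83  0.33  0.88 -0.74]
bead 1170 [  7.1  24.2 104.7] [ 26.1  43.3 124.5]
bead 1131 [-25.5  24.9 104.8] [ -7.2  43.4 124.4]
plate 441 [[-11.7, 5.7, 50.6], [-0.2, 33.5, 59.9], [11.6, 34.1, 64.4]]
side 92 134 [-21.2 -75.5  92.7] [  8.6 -20.1 107.2]
side 109 13 [ -4.6 -87.2 113.8] [  6.4 -68.8 116.4]
side beads 196 [-26.   10.8 104. ] [ 26.9  45.5 124.9]
```

The slide tracks the hand: its value is about 56 mm. Another 33.5 mm to go.

```bash
python3 -m inch '[{"delta_pos":[-0.8,-5,0],"dr":[0,0,0]},{"delta_pos":[-0.7,-5,0],"dr":[0,0,0]},{"delta_pos":[-0.8,-5,0],"dr":[0,0,0]},{"delta_pos":[-0.6,-4,0],"dr":[0,0,0]},{"delta_pos":[-0.4,-3,0],"dr":[0,0,0]}]'
python3 -m inch '[{"delta_pos":[-0.4,-2.5,0],"dr":[0,0,0]},{"delta_pos":[-0.4,-2.5,0],"dr":[0,0,0]},{"delta_pos":[-0.4,-2.5,0],"dr":[0,0,0]},{"delta_pos":[-0.3,-2,0],"dr":[0,0,0]},{"delta_pos":[-0.2,-1.2,0],"dr":[0,0,0]}]'
python3 -m inch '[{"delta_pos":[0,0,0],"dr":[0,0,0]},{"delta_pos":[0,0,0],"dr":[0,0,0]}]'
python3 m.py c
```

```text
time: 11.42
ee_pos: [572.6, 112.9, 100.2]
eef_rot: [0.76, 0.65, -0.001, -0.001]
ft_force: [-5.1, 0.4, -6.4]
finger_gap: 34.1
grip_force: 17.8
time: 11.83
ee_pos: [571.0, 102.5, 100.2]
eef_rot: [0.759, 0.651, -0.001, -0.001]
ft_force: [-5.7, 1.8, -7.6]
finger_gap: 34.1
grip_force: 17.8
time: 12.0
ee_pos: [571.0, 102.4, 100.2]
eef_rot: [0.76, 0.65, -0.001, -0.001]
ft_force: [-6.1, 1.5, -6.8]
finger_gap: 34.5
grip_force: 17.8
tcp caddy [ -0.66649384  -6.82152065 100.18876039] [ 0.14  0.51 -0.52  1.86  0.32  0.87 -0.69]
bead 1158 [  7.1  -6.9 104.6] [ 26.1  11.1 124.5]
bead 1129 [-25.3  -6.6 104.7] [ -7.2  11.1 124.5]
plate 271 [[-11.9, 1.0, 50.6], [-0.1, 1.6, 57.7], [12.0, 2.0, 64.8]]
side 92 154 [-24.5 -85.2  92.3] [ 17.5 -12.8 107.5]
side 109 77 [ -25.4 -108.8  109.3] [ 19.6 -12.1 119.5]
side beads 149 [-27.   -9.7 104.2] [ 27.8  11.6 124.4]
```

Value is about 88.5 mm; advancing 1.5 mm more to the notch centre, then letting go slowly and straight up.

```bash
python3 -m inch '[{"delta_pos":[-0.2,-1.5,0],"dr":[0,0,0]},{"delta_pos":[0,0,0],"dr":[0,0,0]},{"delta_pos":[0,0,0],"dr":[0,0,0]}]'
python3 -m inch '[{"delta_pos":[0,0,0],"dr":[0,0,0]},{"delta_pos":[0,0,0],"dr":[0,0,0]},{"delta_pos":[0,0,0],"dr":[0,0,0]},{"delta_pos":[0,0,0],"dr":[0,0,0]},{"delta_pos":[0,0,0],"dr":[0,0,0]}]' 0.95
python3 -m inch '[{"delta_pos":[0,0,0],"dr":[0,0,0]},{"delta_pos":[0,0,0],"dr":[0,0,0]},{"delta_pos":[0,0,0],"dr":[0,0,0]},{"delta_pos":[0,0,0],"dr":[0,0,0]}]'
python3 -m inch '[{"delta_pos":[0,0,10],"dr":[0,0,0]},{"delta_pos":[0,0,20],"dr":[0,0,0]},{"delta_pos":[0,0,30],"dr":[0,0,0]},{"delta_pos":[0,0,30],"dr":[0,0,0]},{"delta_pos":[0,0,30],"dr":[0,0,0]}]'
python3 -m inch '[{"delta_pos":[-5,-35,0],"dr":[0,0,0]},{"delta_pos":[-6,-40,0],"dr":[0,0,0]},{"delta_pos":[-6,-40,0],"dr":[0,0,0]},{"delta_pos":[0,0,0],"dr":[0,0,0]},{"delta_pos":[0,0,0],"dr":[0,0,0]}]'
sed -i 's/q\[:,1\]>-20)/q[:,1]>-35)/;s/(q\[:,1\]>0)/(q[:,1]>-45)/' m.py; python3 m.py d
```

```text
time: 12.4
ee_pos: [570.8, 101.2, 100.2]
eef_rot: [0.759, 0.651, -0.001, -0.001]
ft_force: [-6.7, 1.7, -7.7]
finger_gap: 34.4
grip_force: 17.8
time: 12.82
ee_pos: [573.2, 101.5, 101.9]
eef_rot: [0.76, 0.65, 0.001, 0.001]
ft_force: [-3.3, 1.2, 3.9]
finger_gap: 59.6
grip_force: 1.9
time: 13.15
ee_pos: [573.1, 101.2, 100.9]
eef_rot: [0.76, 0.65, 0.001, 0.001]
ft_force: [-0.1, 0.0, 0.3]
finger_gap: 80.8
grip_force: 0.0
time: 13.57
ee_pos: [572.2, 101.5, 222.6]
eef_rot: [0.759, 0.651, 0.0, 0.0]
ft_force: [0.2, -0.4, -0.9]
finger_gap: 83.0
grip_force: 0.0
time: 13.98
ee_pos: [555.1, -17.1, 221.2]
eef_rot: [0.761, 0.648, -0.0, 0.001]
ft_force: [0.0, 0.6, 0.6]
finger_gap: 82.4
grip_force: 0.0
tcp caddy [   1.68307587 -127.27914085  221.19318106] [ 0.39  0.32 -0.54  1.8   0.19  1.07 -0.38]
bead 697 [  5.6 -32.4 104.8] [ 29.6   9.6 118.1]
bead 711 [-29.7 -31.  105.6] [-13.2   9.6 117.7]
plate 213 [[-19.4, -27.8, 52.7], [0.6, -24.5, 59.9], [19.6, -16.8, 61.8]]
top 92 202 [-20.9 -70.4  96.2] [ 20.9 -29.  107.2]
top 109 49 [-27.3 -80.9 109.3] [ 27.6 -11.7 119.7]
top beads 52 [-28.5  -9.9 105.5] [ 31.3   9.4 121.6]
side 92 258 [-27.5 -94.2  92.8] [ 25.2 -11.9 107.6]
side 109 166 [ -26.  -110.1  109.8] [ 24.5 -12.2 119.1]
side beads 80 [-30.5  -9.2 104.6] [ 30.1  12.3 120.1]
```

View pics/dw.png

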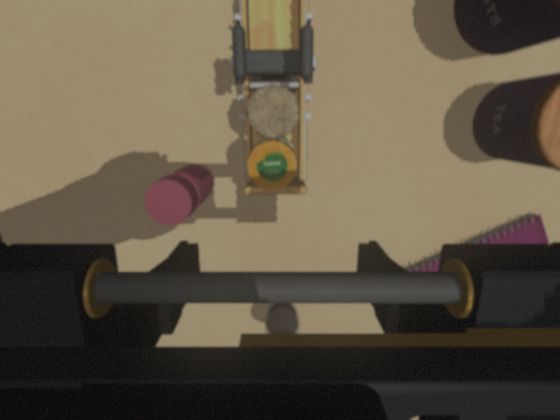

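View pics/dside.png

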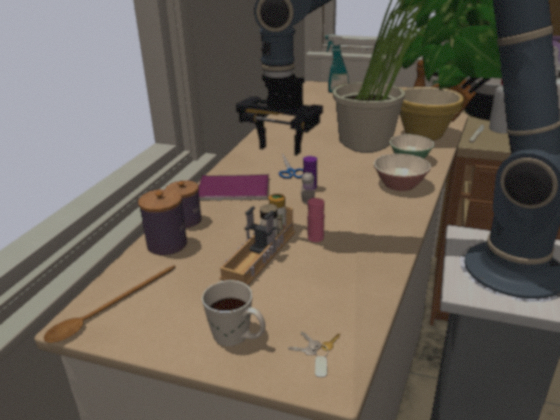

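The wrist view shows both jars upright in a row, dark cap at (273,110) and yellow-brown at (272,165). The beads at (239,52) and (307,52) have sprung back to ±29.7 mm, and the slide is at about 90 mm. The side view shows the mug and shaker where they were. Handing in.

```bash
python3 -m inch '[{"delta_pos":[0,0,0],"dr":[0,0,0]},{"delta_pos":[0,0,0],"dr":[0,0,0]},{"delta_pos":[0,0,0],"dr":[0,0,0]}]' && python3 -c "
from rig import ctrl
print(ctrl.close_job())"
```

```text
time: 14.38
ee_pos: [555.2, -12.4, 220.6]
eef_rot: [0.759, 0.651, 0.0, -0.0]
ft_force: [-0.2, -0.0, -0.7]
finger_gap: 82.4
grip_force: 0.0
the job is handed in; nothing more can be done
None
```

Job handed in at 14.4 s: the dark-capped jar stands upright in the caddy beside the other jar, the slide measured about 90 mm with both levers sprung back (the 0.090 notch), and the salt shaker and mug were left alone.

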